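# Refit a bench illuminator: lens barrel, keeper, diffuser, lamp on

## Task

Put the cleaned bench illuminator back together: slide the field-lens barrel sleeve-down into the close-fitting port in the deck until its collar lies flat on the deck (feel for the entry with small circling moves if the chamfer lands on the rim), let go of it and swing the steel keeper fully round so that its nose lies over the collar. Then take the filter frame with the plain square window from the wooden stand, lower its foot into the groove of the filter gate with its top tilted towards the lens barrel so that it clears the hood, and straighten it until it leans flat back against its seat; leave the frame with the round aperture in the stand. Last of all push the toggle on the lamp house over to the lamp-on side, away from the barrel, and leave the other things on the bench where they are.

Things in the scene. Friction and masses are not known exactly. Their poses are not given: they have to be found in the camera images.
- illuminator: White bench illuminator (fixed), 287 long (x) x 112 wide (y): low deck, top 60 mm above the bench, from x = -100 to +80, then the filter gate, then the lamp house, 143 mm high, x = +112 to +187. Origin on the bench on the axis of the lens port; +x runs from the port to the lamp house (away from the robot), z up.
- lens_port (a point): Centre of the mouth of the lens port, on the deck top: a vertical blind bore, 51 mm in diameter, 48 mm deep, sharp edge. At illuminator x = 0, y = 0, z = 60 mm.
- filter_gate (a point): Where the diffuser frame's origin belongs: middle of the filter groove's floor, illuminator (92, 0, 50) mm. The groove runs along y, 7.5 mm wide at the floor, 15 mm at the top; its front lip slopes and is flush with the deck, 10 mm above the floor. Behind, from x = +95 at the floor, rises the seat, leaning back 8 degrees, between cheeks 73 mm apart.
- gate_hood (a point): Middle of the lower front edge of the hood over the filter gate, illuminator (89.5, 0, 134) mm; the hood is 9 mm thick and reaches back to the lamp house. It bars a frame lowered upright; a frame tilted 15 to 20 degrees, top towards illuminator -x, goes in along its own plane and is then swung back under the hood.
- keeper (a joint): Steel swivel keeper on a vertical pivot at illuminator x = -46, y = 0. 0 rad: nose points to about +y, its grip to -y (open). It turns clockwise seen from above to its stop at 1.35 rad: nose to +x, 1.5 mm above the barrel's collar, grip to -x. Arm 7.5 to 13.5 mm above the deck. It stays where it is left; about 2 N at the knob.
- keeper_knob (a point): On the upright black knob (14 mm in diameter) at the end of the keeper's grip, 38 mm from the pivot, 30 mm above the deck; the knob reaches from 14 to 40 mm above the deck.
- lamp_switch (a joint): Steel bat toggle on top of the lamp house, hinged about illuminator y at x = +150, z = 145 mm. 0 rad: leans to -x (off); 0.9 rad: leans to +x (lamp on). It stays where it is left; about 2 N at the tip.
- switch_tip (a point): Ball tip of the toggle (12 mm in diameter), 40 mm from its hinge.
- field_lens: Field-lens barrel, standing loose, 84 mm high, about 200 g, round. Origin at the centre of its underside, z up. Bright sleeve 50 mm in diameter, 40 mm long, foot chamfered 1.5 mm (3 mm high); black collar 68 mm in diameter, 40 to 46 mm up; black ribbed head 42 mm in diameter, 46 to 84 mm up (grasp here). Home: origin 20 mm above the bench, in the port.
- diffuser_frame: Filter frame to fit: loose, upright, aluminium, 64 wide (y) x 80 high (z) x 6 thick (x), about 80 g, plain square frosted window. Origin at the middle of its lower edge; +x is the rear, z up. In front of its top rail a black upright grip blade, 9 mm thick (y), x = -45 to -19, z = 66 to 104 mm; pinch it across y. Starts in the stand.
- frame_top (a point): Middle of the top edge of the diffuser frame's rear face (frame x = +3, y = 0, z = 80 mm).
- stop_frame: The other filter frame, same shape and grip, but black with a round glazed aperture in a steel ring; it stays in its place in the stand.
- frame_stand: Wooden plate rack (fixed) 130 x 80 mm, plank 10 mm thick. Origin at the centre of its underside. It holds two frames at x = -25 and +35, feet on the plank, each between a low front rail (18 mm) and a rear rail (40 mm), leaning back 6 degrees. +x and the frames' rear faces point away from the robot. Either frame may be in either place.
- spare_eyepiece: Black spare eyepiece, 35 mm in diameter, 52 mm high, standing about 0.1 m from the barrel; leave it. A tall green cupboard rises some 0.14 m to the left of the two: keep the arm clear of it.
- objective_can: Black screw canister, 34 mm in diameter, 50 mm high; leave it.
- loupe: Folding loupe lying flat, 27 x 64 x 12 mm; leave it.
- timer: White timer lying flat, 66 x 66 x 20 mm; leave it.
- marker_black: Felt marker lying flat, 135 mm long; leave it.

How it is judged:
On the way, in this order (a step that is already met when the one before it is completed fails the run):
1. the barrel is fully home in the port: collar on the deck, upright, and let go (z of field_lens in the frame of illuminator below 0.0213 m and horizontal distance between field_lens and lens_port below 0.003 m and angle between field_lens's own z axis and vertical below 0.05 rad and contact force between the fingers and field_lens below 0.2 N), for 0.2 s.
2. the keeper is swung over the collar (value of joint keeper above 1.2 rad and z of field_lens in the frame of illuminator below 0.0213 m), for 0.1 s.
3. the foot of the diffuser frame is in the groove with its top still tilted forward (z of diffuser_frame in the frame of illuminator below 0.058 m and x of diffuser_frame in the frame of illuminator above 0.08 m and x of frame_top in the frame of illuminator below 0.091 m and horizontal distance between diffuser_frame and filter_gate below 0.012 m).
4. the diffuser frame is straightened back against its seat, foot on the groove floor, and let go (x of frame_top in the frame of illuminator above 0.1 m and z of diffuser_frame in the frame of illuminator below 0.053 m and distance between diffuser_frame and filter_gate below 0.008 m and contact force between the fingers and diffuser_frame below 0.2 N), for 0.2 s.
5. the toggle is pushed over to the lamp-on side (value of joint lamp_switch above 0.7 rad), for 0.1 s.
At the end, for the whole second after the job is handed in: Barrel upright in the port, collar within 1.3 mm of the deck; keeper past 1.2 rad; diffuser foot within 8 mm of the gate point, at most 3 mm off the groove floor, its top edge beyond illuminator x = 100 mm; toggle past 0.7 rad; round-aperture frame still in its place; all at rest (all of step 2 and horizontal distance between field_lens and lens_port below 0.003 m and angle between field_lens's own z axis and vertical below 0.05 rad and x of frame_top in the frame of illuminator above 0.1 m and z of diffuser_frame in the frame of illuminator below 0.053 m and distance between diffuser_frame and filter_gate below 0.008 m and value of joint lamp_switch above 0.7 rad and linear speed of each of diffuser_frame, field_lens below 0.02 m/s and z of stop_frame in the frame of frame_stand below 0.016 m and angle between stop_frame's own z axis and vertical below 0.2 rad); the robot touches nothing.
It fails at once if another thing on the bench is pushed more than 30 mm (distance of any of spare_eyepiece, objective_can, loupe, timer, marker_black from where it was at the start of the episode above 0.03 m).
It fails at once if the frame with the round aperture is lifted out of its place (z of stop_frame in the frame of frame_stand above 0.03 m).
It also fails if it takes over 72 s, if anything falls off the work surface, if the arm or the gripper's body presses on something with over 40 N, if the wrist force passes 120 N, or if a joint passes its speed limit or range.

## Robot

A 6-joint arm with a two-finger parallel gripper is mounted at the origin on a cart in front of the work surface, level with it; the furniture and walls round the work are solid. World frame = base frame: x ahead of the robot, y to its left, z up, the work surface at z = 0. Lengths are in m, angles in rad, forces in N, time in s.
With the tool pointing down it reaches from about 0.275 to 0.75 m from the base axis. Payload 10.2 kg.
Tool frame: the origin (TCP) lies on the centre line of the jaws, within the pads' length; the fingertips stand 8 mm ahead of it and the grasp point (between the pads) lies 11 mm behind it; z points along the fingers, y is the direction in which the jaws open and shut (so a half turn about z gives the same grasp; the last joint's range is limited). The gripper opens to 85 mm and grips with 20 to 120 N. Pads are 22 mm wide; open, the fingers measure 114 mm over their backs; the gripper's body (76 mm by 85 mm) begins 54 mm behind the grasp point. The pads swing forward as they close: fully open they stand 13 mm farther back than shut.
Start: joints at [-1.39, 0.313, 1.498, -0, 1.331, -0.223], TCP at [0.206, -0.483, 0.239] pointing down, gripper open.
Joint ranges: [-2.94, 2.94], [-0.97, 2.17], [0.19, 2.56], [-1.23, 4.37], [0.02, 3.11], [-2.88, 2.88]. Speed limits (rad/s): [2.39, 2.39, 3.01, 3.14, 3.14, 3.14].

## Interface

Orientations are given as a unit quaternion [w, x, y, z].
In Python, from workcell import status, viewer, ticket, find_in, outline_of gives the robot as it stands.
- The arm moves only by the tool send_rows, never from a script. Its argument "motion" is a list of rows, each an object with "linear": the shift along the world's x, y, z in m, a list of three; "rot": the turn, a rotation vector about the world's x, y, z in rad, a list of three; "gripper": the closure, from 0 (fully open) to 1 (shut). In form: [{"linear": [x, y, z], "rot": [wx, wy, wz], "gripper": gripper}, ...]. A call has 1 to 5 rows; each row shifts and turns the commanded pose from where the row before left it; what a row does not reach is not made up. A row lasts 1/8 s, in which the tool goes at most 62.5 mm and 10.7 degrees, less where a joint would pass 70% of its speed; a pose out of reach is approached as far as the arm can. A call is refused whole if a number of a shift passes 0.0625 or a number of a turn 0.188, either way. A call with a gripper value outside its range is refused whole. The fingers move at their own pace and stop on an object; the grip force is fixed at half the most. Time passes only in rows, so rows that do not move let the fingers close. It gives the time, the measured TCP pose, the force and the opening at its end, in the units of the state.
- status.read_state(): the state, without advancing time (a new reading comes with each control period).
- viewer.read_camera(name): name is "scene" or "top"; returns a dict with "img" (480x640x3 uint8, red, green, blue), "camera_matrix" (3x3 intrinsics, pixels), "dist" ([k1, k2, p1, p2, k3] as OpenCV has them; the pictures are not rectified), "R" (3x3) and "t" (3): a world point X has camera coordinates R X + t. Camera axes: x right, y down, z forward; pixel columns grow to the right and rows downward; lengths in m; the calibration is good to about 2 mm. A picture is of the moment at which its call begins. There is no depth.
- ticket.sign_off(): hands the job in, once; it reports no verdict.
Trained networks look in the newest picture that a camera, given by its name, has taken for a name from the list of things; names that differ only in an ending like _2 or _b are one class to them, and where a whole thing is asked for, a point or a joint stands for the part that bears it (a point fixed in the world has none). Each returns a list of dicts, best first, with "score" (0 to 1); they miss things now and then, are a little off and sometimes report something else, mostly with a low value. They report only what shows in the picture. A call takes as long as a camera call.
- find_in(camera, label): "centre" ([x, y, z] in m, in world coordinates, good to about 4 mm: the middle of the surface that is visible of it).
- outline_of(camera, label): "mask" (480x640 bool, what is visible of it).
The state is a dict: "clock": time; "q": joint angles; "joint_vel": joint speeds; "tau": joint torques, N m; "position": TCP position; "eef_rot": TCP orientation; "wrist_force": force on the tool from outside, world axes, zero at the start; "wrist_torque": the same for the moment, N m; "opening": finger opening in m.
Only numpy, scipy, OpenCV 4.12 (cv2) and the standard library are available. Lean on these libraries where they do the work, as an engineer would, in place of code of your own. Each camera call takes 0.05 s, during which the arm holds its last target. There are 200 camera calls.

## Working session

There is one attempt and no reset: what is moved stays moved. The work goes in short steps, Python scripts to look and compute and a tool call to move; the robot and the scene stay as the last step left them, time stands still between calls to the robot, and variables do not carry over. Pictures are saved under pics/ and viewed, about 8 in all and at most 12, crops included, and the job is handed in when it is done.

Besides the shell and the picture viewer there is one more tool, called after "Emit:" in YAML: its name, and indented under it one key for each argument. send_rows: Moves the arm, as the interface text tells. Its arguments: {"type":"object","properties":{"motion":{"type":"array"}},"required":["motion"]}

```bash
mkdir -p pics; cat > h.py <<'E'
import numpy as np, cv2
from workcell import status, viewer, ticket, find_in, outline_of
def shot(c,name=None):
    d=viewer.read_camera(c)
    if name: cv2.imwrite('pics/%s.png'%name,d['img'][:,:,::-1])
    return d
def proj(d,X):
    X=np.atleast_2d(np.array(X,float))
    return cv2.projectPoints(X,cv2.Rodrigues(np.array(d['R']))[0],np.array(d['t'],float),np.array(d['camera_matrix']),np.array(d['dist'],float))[0][:,0]
def ray(d,uv,z):
    p=cv2.undistortPoints(np.array(uv,float).reshape(-1,1,2),np.array(d['camera_matrix']),np.array(d['dist'],float))[:,0]
    R=np.array(d['R']);t=np.array(d['t']);C=-R.T@t
    D=np.c_[p,np.ones(len(p))]@R
    return C+D*((z-C[2])/D[:,2])[:,None]
E
python3 - <<'E'
from h import *
s=status.read_state(); print({k:np.round(v,3).tolist() for k,v in s.items()})
ds={c:shot(c,c+'0') for c in('scene','top')}
for c,d in ds.items():
    print(c,'cam pos',np.round(-np.array(d['R']).T@d['t'],3))
    for l in ['illuminator','keeper','keeper_knob','lamp_switch','switch_tip','field_lens','diffuser_frame','stop_frame','frame_stand','spare_eyepiece','objective_can','loupe','timer','marker_black']:
        r=find_in(c,l); print(c,l,[(np.round(x['centre'],3).tolist(),round(x['score'],2)) for x in r[:2]])
i=np.vstack([cv2.resize(ds[c]['img'],(640,480)) for c in ds]);
E
```

```text
{'clock': 0.0, 'q': [-1.39, 0.313, 1.498, -0.0, 1.331, -0.223], 'joint_vel': [-0.001, -0.001, -0.0, -0.0, 0.001, -0.001], 'tau': [-0.003, -41.227, -25.974, -0.0, 0.004, 0.0], 'position': [0.206, -0.483, 0.239], 'eef_rot': [-0.001, 0.98, 0.201, 0.0], 'wrist_force': [0.227, 0.063, -0.114], 'wrist_torque': [0.007, 0.019, -0.001], 'opening': 0.086}
scene cam pos [0.1   0.476 0.876]
scene illuminator [([0.546, -0.255, 0.061], 0.76)]
scene keeper [([0.269, -0.406, 0.016], 0.51), ([0.446, -0.227, 0.072], 0.5)]
scene keeper_knob [([0.448, -0.228, 0.073], 0.52)]
scene lamp_switch [([0.614, -0.306, 0.172], 0.56)]
scene switch_tip [([0.616, -0.304, 0.174], 0.6)]
scene field_lens [([0.554, -0.063, 0.048], 0.77)]
scene diffuser_frame [([0.466, -0.384, 0.072], 0.58)]
scene stop_frame [([0.432, -0.34, 0.06], 0.74)]
scene frame_stand [([0.46, -0.349, 0.016], 0.9)]
scene spare_eyepiece [([0.473, -0.028, 0.021], 0.83)]
scene objective_can [([0.553, -0.065, 0.047], 0.67), ([0.668, -0.058, 0.043], 0.58)]
scene loupe [([0.5, 0.071, 0.011], 0.83), ([0.543, -0.256, 0.06], 0.26)]
scene timer [([0.269, -0.40
[... 170 characters left out ...]
0.064], 0.93)]
top keeper [([0.542, -0.265, 0.061], 0.38)]
top keeper_knob [([0.452, -0.228, 0.074], 0.59)]
top lamp_switch []
top switch_tip [([0.305, -0.283, 0.012], 0.4)]
top field_lens [([0.562, -0.077, 0.047], 0.67)]
top diffuser_frame [([0.454, -0.389, 0.086], 0.51)]
top stop_frame [([0.41, -0.355, 0.091], 0.64)]
top frame_stand [([0.428, -0.368, 0.007], 0.93), ([0.563, -0.077, 0.045], 0.42)]
top spare_eyepiece [([0.452, -0.224, 0.072], 0.59), ([0.471, -0.038, 0.028], 0.55)]
top objective_can [([0.669, -0.069, 0.05], 0.72)]
top loupe [([0.544, -0.265, 0.058], 0.73), ([0.5, 0.068, 0.014], 0.6)]
top timer []
top marker_black [([0.41, -0.355, 0.092], 0.62), ([0.307, -0.281, 0.011], 0.58)]
```

View pics/scene0.png

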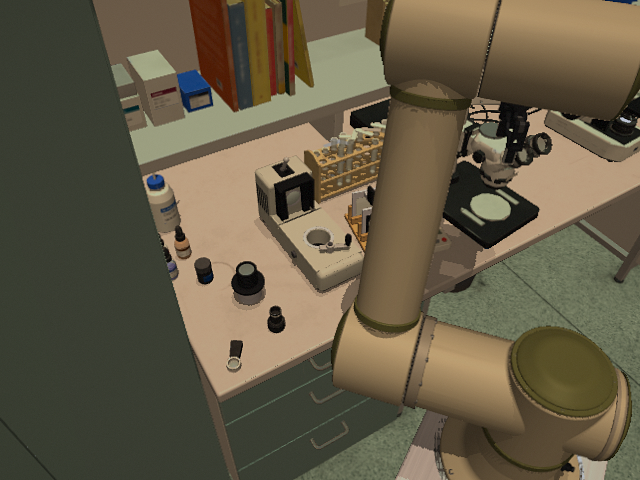

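View pics/top0.png

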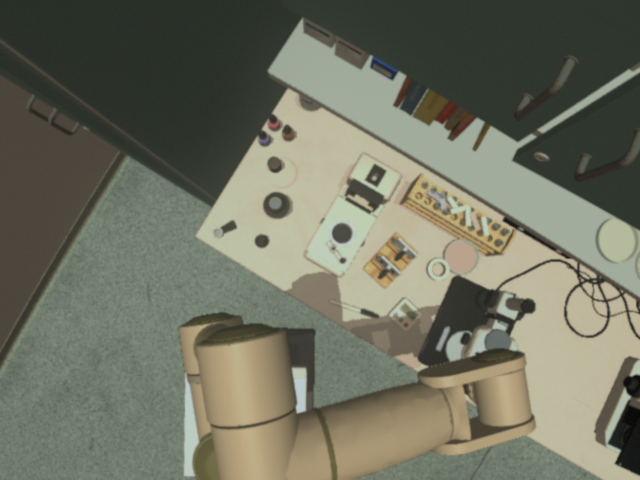

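The scene view shows the lens barrel at (248,285), the port at (318,238), the knob at (348,241), the lamp house at (287,185) and the stand partly hidden by the arm. In the top view the port is at (342,232), the lamp house at (375,175) and the stand at (390,260). The illuminator is yawed. Next I'll zoom in on the top view.

```bash
python3 - <<'E'
from h import *
d=cv2.imread('pics/top0.png')[135:295,245:445]
cv2.imwrite('pics/topz.png',cv2.resize(d,None,fx=4,fy=3.75,interpolation=cv2.INTER_CUBIC)[:600])
E
```

```text
(no output)
```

View pics/topz.png

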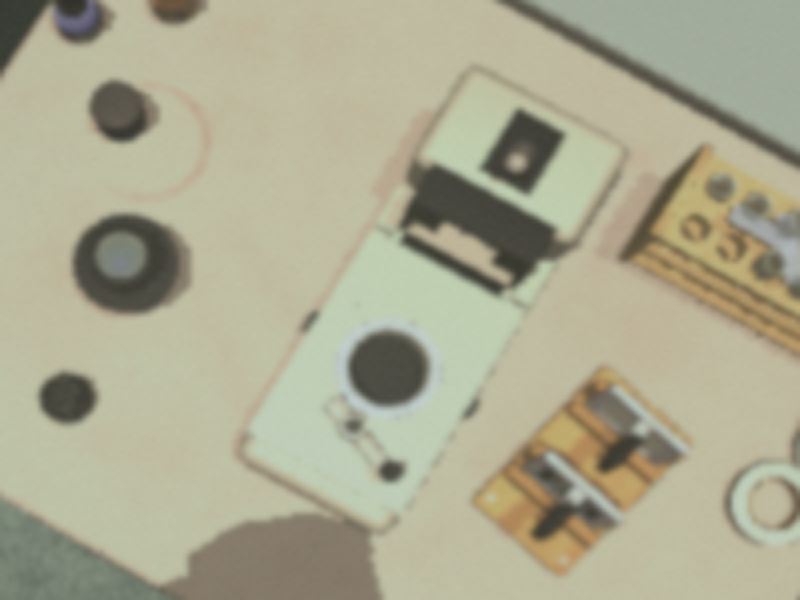

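The zoom shows the port at about (388,369) in the crop, the keeper pivot at (353,425), the knob at (390,468) and the toggle at (517,158). Two frames stand in the rack at (625,440) and (560,500), but the crop doesn't show clearly which is which. Now I'll measure these.

```bash
python3 - <<'E'
from h import *
d=shot('top'); e=shot('scene')
g=cv2.cvtColor(d['img'],cv2.COLOR_RGB2GRAY)
cr=g[218:250,326:358]; b=(cr<105).astype(np.uint8)
n,l,st,c=cv2.connectedComponentsWithStats(b); print(st[1:,4],np.round(c[1:]+[326,218],2).tolist())
k=np.argmax(st[1:,4])+1; pc=c[k]+[326,218]
P=ray(d,pc,.06)[0]; print('port',P, 'in scene',proj(e,P))
z=lambda u,v:(u/4+245,v/3.75+135)
for nm,uv,h in [('pivot',z(353,425),.0735),('knobtop',z(391,467),.1),('LHl',z(475,68),.143),('LHr',z(628,150),.143),('DFr',z(395,515),.06),('DFl',z(250,437),.06),('tipsw',z(517,158),.18),('lensL',z(122,258),.084),('grip back tip',z(604,466),.11),('grip back root',z(637,437),.11),('grip front tip',z(540,533),.11),('grip front root',z(573,505),.11),('stand bl',z(605,367),.01),('stand fl',z(474,500),.01),('stand fr',z(560,575),.01)]:
    print(nm,np.round(ray(d,uv,h)[0],4))
for c in('top','scene'):
  for l in('field_lens',):
    r=outline_of(c,l)
    m=r[0]['mask']; ys,xs=np.nonzero(m); print(c,l,xs.min(),xs.max(),ys.min(),ys.max(),xs.mean(),ys.mean(),r[0]['score'])
# head-top disc by Hough
for dd,c,cx,cy,h in((d,'top',276,204,.084),(e,'scene',247,270,.084)):
  print(c, proj(dd,[[.55,-.07,.084],[.56,-.07,.084]]))
for nm,uv in(('scene head top',(247,269)),): print(nm,ray(e,uv,.084))
E
```

```text
[274   2] [[341.56, 232.93], [332.5, 248.0]]
port [ 0.49689843 -0.24398001  0.06      ] in scene [[318.98870969 237.01370059]]
pivot [ 0.4572 -0.2233  0.0735]
knobtop [ 0.4293 -0.2457  0.1   ]
LHl [ 0.6805 -0.2895  0.143 ]
LHr [ 0.63   -0.3806  0.143 ]
DFr [ 0.3986 -0.2509  0.06  ]
DFl [ 0.4487 -0.1597  0.06  ]
tipsw [ 0.6157 -0.3103  0.18  ]
lensL [ 0.5638 -0.0789  0.084 ]
grip back tip [ 0.4319 -0.3728  0.11  ]
grip back root [ 0.4508 -0.3926  0.11  ]
grip front tip [ 0.3886 -0.3348  0.11  ]
grip front root [ 0.4067 -0.3544  0.11  ]
stand bl [ 0.504  -0.3898  0.01  ]
stand fl [ 0.41   -0.3051  0.01  ]
stand fr [ 0.3591 -0.3617  0.01  ]
top field_lens 263 289 192 218 276.0669014084507 204.69894366197184 0.69
scene field_lens 231 265 260 303 247.8190476190476 282.0161904761905 0.95
top [[271.75777017 209.3082064 ]
 [271.86702508 205.28322321]]
scene [[252.20717765 273.25683265]
 [247.9964545  271.37187914]]
scene head top [[ 0.56527318 -0.07420387  0.084     ]]
```

Top and scene views put the barrel at about (0.564, -0.077), the port at (0.497, -0.244) and the illuminator yaw at about -29°. The barrel gets gripped twice at right angles so it ends up centred in the hand. First I'll move above it.

Emit:
send_rows:
  motion:
    - {"linear": [0.035, 0.04, 0], "rot": [0, 0, 0.133], "gripper": 0}
    - {"linear": [0.036, 0.041, 0], "rot": [0, 0, 0.133], "gripper": 0}
    - {"linear": [0.036, 0.041, 0], "rot": [0, 0, 0.133], "gripper": 0}
    - {"linear": [0.036, 0.041, 0], "rot": [0, 0, 0.133], "gripper": 0}
    - {"linear": [0.036, 0.041, 0], "rot": [0, 0, 0.133], "gripper": 0}

```text
clock: 2.33
position: [0.3862, -0.2774, 0.2395]
eef_rot: [0.0, 0.86, 0.511, 0.0]
wrist_force: [0.8, -0.5, 0.1]
opening: 0.0853
```

Emit:
send_rows:
  motion:
    - {"linear": [0.036, 0.041, 0], "rot": [0, 0, 0], "gripper": 0}
    - {"linear": [0.036, 0.041, 0], "rot": [0, 0, 0], "gripper": 0}
    - {"linear": [0.036, 0.04, -0.02], "rot": [0, 0, 0], "gripper": 0}
    - {"linear": [0.036, 0.04, -0.03], "rot": [0, 0, 0], "gripper": 0}
    - {"linear": [0.036, 0.04, -0.03], "rot": [0, 0, 0], "gripper": 0}

```text
clock: 2.95
position: [0.5664, -0.0753, 0.1586]
eef_rot: [0.0, 0.861, 0.509, 0.0]
wrist_force: [0.3, -1.0, -0.4]
opening: 0.0856
```

```bash
python3 - <<'E'
from h import *
s=status.read_state(); print({k:np.round(s[k],4).tolist() for k in('clock','q','position','eef_rot','wrist_force')})
e=shot('scene','s1')
for l in ('field_lens','diffuser_frame','stop_frame'):
    r=find_in('scene',l); print(l,[(np.round(x['centre'],3).tolist(),round(x['score'],2)) for x in r[:3]])
c=e['img'][140:320,220:460][:,:,::-1]
cv2.imwrite('pics/s1z.png',cv2.resize(c,None,fx=3.3,fy=3.3,interpolation=cv2.INTER_CUBIC))
E
```

```text
{'clock': 2.95, 'q': [-0.3372, 0.4849, 1.4661, -0.0001, 1.1898, 0.1648], 'position': [0.5664, -0.0753, 0.1586], 'eef_rot': [0.0003, 0.8606, 0.5093, 0.0002], 'wrist_force': [0.2889, -1.0402, -0.4139]}
field_lens []
diffuser_frame []
stop_frame []
```

View pics/s1z.png

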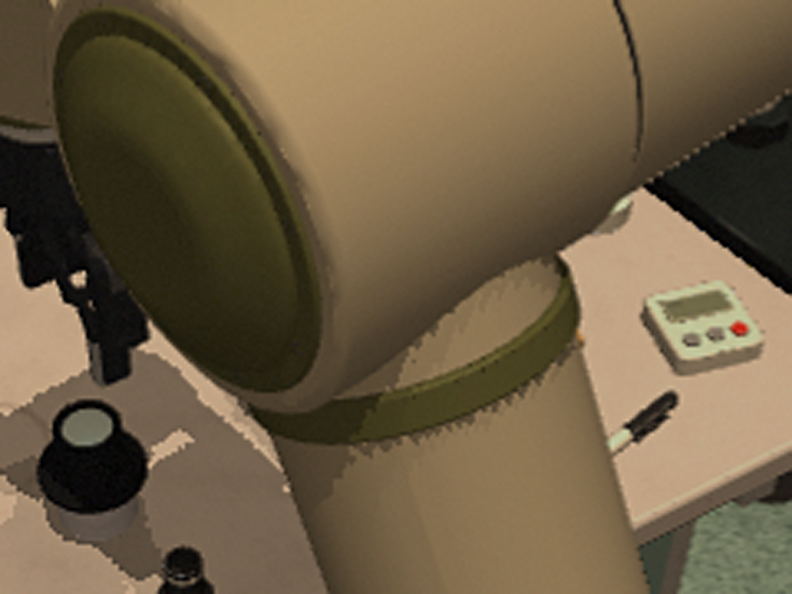

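The arm hides the stand. The barrel shows at crop (90,470), just below the open gripper, as expected. Now the first grip, then turn 90° and grip again.

Emit:
send_rows:
  motion:
    - {"linear": [-0.002, -0.002, -0.03], "rot": [0, 0, 0], "gripper": 0}
    - {"linear": [0, 0, -0.03], "rot": [0, 0, 0], "gripper": 0}
    - {"linear": [0, 0, -0.025], "rot": [0, 0, 0], "gripper": 0}
    - {"linear": [0, 0, -0.013], "rot": [0, 0, 0], "gripper": 0}
    - {"linear": [0, 0, 0], "rot": [0, 0, 0], "gripper": 0.4}

```text
clock: 3.78
position: [0.5631, -0.0795, 0.0616]
eef_rot: [0.0, 0.861, 0.509, -0.0]
wrist_force: [-0.2, 0.2, 0.5]
opening: 0.0699
```

Emit:
send_rows:
  motion:
    - {"linear": [0, 0, 0], "rot": [0, 0, 0], "gripper": 1}
    - {"linear": [0, 0, 0], "rot": [0, 0, 0], "gripper": 1}
    - {"linear": [0, 0, 0], "rot": [0, 0, 0], "gripper": 1}
    - {"linear": [0, 0, 0], "rot": [0, 0, 0], "gripper": 1}
    - {"linear": [0, 0, 0], "rot": [0, 0, 0], "gripper": 0.3}

```text
clock: 4.4
position: [0.5635, -0.0789, 0.0618]
eef_rot: [0.0, 0.861, 0.509, 0.0]
wrist_force: [-1.0, 0.4, -0.8]
opening: 0.0573
```

Emit:
send_rows:
  motion:
    - {"linear": [0, 0, 0], "rot": [0, 0, 0], "gripper": 0.2}
    - {"linear": [0, 0, 0], "rot": [0, 0, 0], "gripper": 0.1}

```text
clock: 4.65
position: [0.5632, -0.0788, 0.0612]
eef_rot: [-0.0, 0.861, 0.509, -0.0]
wrist_force: [0.9, -0.4, -0.0]
opening: 0.0768
```

Emit:
send_rows:
  motion:
    - {"linear": [0, 0, 0], "rot": [0, 0, -0.174], "gripper": 0}
    - {"linear": [0, 0, 0], "rot": [0, 0, -0.174], "gripper": 0}
    - {"linear": [0, 0, 0], "rot": [0, 0, -0.174], "gripper": 0}
    - {"linear": [0, 0, 0], "rot": [0, 0, -0.174], "gripper": 0}
    - {"linear": [0, 0, 0], "rot": [0, 0, -0.174], "gripper": 0}

```text
clock: 5.28
position: [0.5632, -0.0787, 0.0612]
eef_rot: [-0.0, 0.995, 0.096, -0.0]
wrist_force: [1.0, 0.7, -0.4]
opening: 0.0853
```

Emit:
send_rows:
  motion:
    - {"linear": [0, 0, 0], "rot": [0, 0, -0.174], "gripper": 0}
    - {"linear": [0, 0, 0], "rot": [0, 0, -0.174], "gripper": 0}
    - {"linear": [0, 0, 0], "rot": [0, 0, -0.174], "gripper": 0}
    - {"linear": [0, 0, 0], "rot": [0, 0, -0.174], "gripper": 0}
    - {"linear": [0, 0, 0], "rot": [0, 0, 0], "gripper": 0.4}

```text
clock: 5.9
position: [0.5632, -0.0788, 0.0612]
eef_rot: [-0.0, 0.969, -0.245, -0.0]
wrist_force: [-0.1, -0.1, -0.3]
opening: 0.0699
```

Emit:
send_rows:
  motion:
    - {"linear": [0, 0, 0], "rot": [0, 0, 0], "gripper": 1}
    - {"linear": [0, 0, 0], "rot": [0, 0, 0], "gripper": 1}
    - {"linear": [0, 0, 0], "rot": [0, 0, 0], "gripper": 1}
    - {"linear": [0, 0, 0], "rot": [0, 0, 0], "gripper": 1}

```text
clock: 6.4
position: [0.5635, -0.0788, 0.0615]
eef_rot: [-0.0, 0.969, -0.246, 0.0]
wrist_force: [0.4, 1.4, 3.8]
opening: 0.0412
```

```bash
python3 - <<'E'
from h import *
from scipy.spatial.transform import Rotation as Ro
s=status.read_state(); print({k:np.round(s[k],4).tolist() for k in('clock','q','position','eef_rot','wrist_force','opening')})
q=s['eef_rot'];M=Ro.from_quat([q[1],q[2],q[3],q[0]]).as_matrix();print('thx',np.degrees(np.arctan2(M[1,0],M[0,0])))
d=shot('top','t2')
for c in('top','scene'):
  if c=='scene': shot(c,'s2')
  for l in ('field_lens','diffuser_frame','stop_frame'):
    r=find_in(c,l); print(c,l,[(np.round(x['centre'],3).tolist(),round(x['score'],2)) for x in r[:3]])
E
```

```text
{'clock': 6.4, 'q': [-0.3448, 0.6023, 1.5604, 0.0001, 0.9783, 1.7226], 'position': [0.5635, -0.0788, 0.0615], 'eef_rot': [-0.0, 0.9693, -0.2458, 0.0003], 'wrist_force': [0.402, 1.4171, 3.8094], 'opening': 0.0412}
thx -28.458983402644048
top field_lens [([0.453, -0.224, 0.076], 0.61)]
top diffuser_frame [([0.456, -0.388, 0.086], 0.59), ([0.54, -0.272, 0.064], 0.28)]
top stop_frame [([0.41, -0.352, 0.091], 0.56)]
scene field_lens [([0.551, -0.066, 0.052], 0.95)]
scene diffuser_frame [([0.443, -0.396, 0.056], 0.56)]
scene stop_frame [([0.417, -0.347, 0.066], 0.78)]
```

The barrel is gripped at 41 mm, and its true position matches the top camera to under 1 mm, so I trust the port estimate of (0.497, -0.244). Now carrying it over.

Emit:
send_rows:
  motion:
    - {"linear": [0, 0, 0.04], "rot": [0, 0, 0], "gripper": 1}
    - {"linear": [0, 0, 0.05], "rot": [0, 0, 0], "gripper": 1}
    - {"linear": [-0.0166, -0.0412, 0], "rot": [0, 0, -0.01], "gripper": 1}
    - {"linear": [-0.02, -0.05, 0], "rot": [0, 0, 0], "gripper": 1}
    - {"linear": [-0.018, -0.044, 0], "rot": [0, 0, 0], "gripper": 1}

```text
clock: 7.42
position: [0.5073, -0.2153, 0.1504]
eef_rot: [-0.0, 0.968, -0.251, -0.001]
wrist_force: [0.2, -0.1, -1.7]
opening: 0.0411
```

Emit:
send_rows:
  motion:
    - {"linear": [-0.012, -0.03, 0], "rot": [0, 0, 0], "gripper": 1}
    - {"linear": [0, 0, 0], "rot": [0, 0, 0], "gripper": 1}
    - {"linear": [0, 0, -0.012], "rot": [0, 0, 0], "gripper": 1}
    - {"linear": [0, 0, -0.01], "rot": [0, 0, 0], "gripper": 1}

```text
clock: 7.92
position: [0.4966, -0.2428, 0.1279]
eef_rot: [-0.0, 0.968, -0.25, -0.001]
wrist_force: [-0.6, -0.6, -1.9]
opening: 0.0414
```

```bash
python3 - <<'E'
from h import *
s=status.read_state(); print({k:np.round(s[k],4).tolist() for k in('clock','q','position','eef_rot','wrist_force','opening')})
d=shot('top'); e=shot('scene','s3')
cv2.imwrite('pics/s3z.png',cv2.resize(e['img'][150:310,250:410][:,:,::-1],(560,560),interpolation=cv2.INTER_CUBIC))
for c in('top','scene'):
  for l in ('field_lens','diffuser_frame','stop_frame'):
    r=find_in(c,l); print(c,l,[(np.round(x['centre'],3).tolist(),round(x['score'],2)) for x in r[:3]])
E
```

```text
{'clock': 7.925, 'q': [-0.6667, 0.4836, 1.557, 0.0, 1.1027, 1.41], 'position': [0.4966, -0.2428, 0.1279], 'eef_rot': [-0.0004, 0.9682, -0.2503, -0.0008], 'wrist_force': [-0.5701, -0.6306, -1.9187], 'opening': 0.0414}
top field_lens [([0.474, -0.224, 0.113], 0.46)]
top diffuser_frame [([0.454, -0.394, 0.085], 0.53)]
top stop_frame [([0.409, -0.353, 0.091], 0.68)]
scene field_lens [([0.5, -0.216, 0.101], 0.69)]
scene diffuser_frame []
scene stop_frame []
```

View pics/s3z.png

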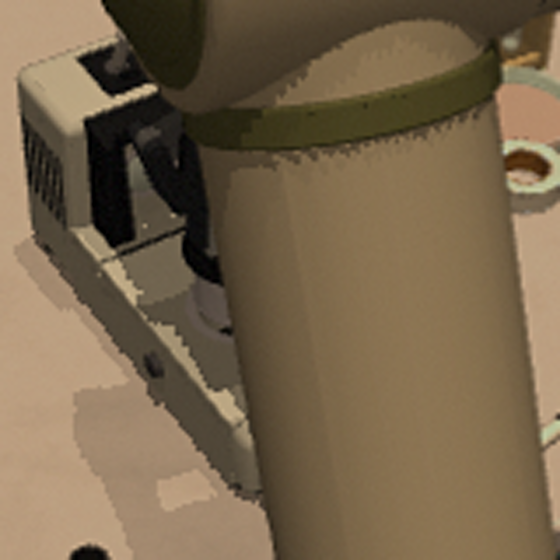

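The picture shows the arm hiding most of the barrel, which hangs just above the deck over the port, with its sleeve at crop (212,305). Now correcting about 1 mm and lowering gently.

Emit:
send_rows:
  motion:
    - {"linear": [0, -0.001, -0.003], "rot": [0, 0, 0], "gripper": 1}
    - {"linear": [0, 0, -0.003], "rot": [0, 0, 0], "gripper": 1}
    - {"linear": [0, 0, -0.002], "rot": [0, 0, 0], "gripper": 1}
    - {"linear": [0, 0, -0.002], "rot": [0, 0, 0], "gripper": 1}

```text
clock: 8.82
position: [0.4966, -0.245, 0.1192]
eef_rot: [-0.0, 0.968, -0.251, -0.0]
wrist_force: [-2.0, -0.1, 2.4]
opening: 0.0409
```

Emit:
send_rows:
  motion:
    - {"linear": [0, 0, -0.001], "rot": [0, 0, 0], "gripper": 1}
    - {"linear": [0, 0, -0.001], "rot": [0, 0, 0], "gripper": 1}

```text
clock: 9.07
position: [0.4969, -0.2452, 0.1186]
eef_rot: [0.0, 0.968, -0.251, 0.001]
wrist_force: [-2.8, 2.1, 5.7]
opening: 0.0412
```

The rim pushes towards (-x, +y), so I'll yield that way in small steps.

Emit:
send_rows:
  motion:
    - {"linear": [-0.0008, 0.0006, 0], "rot": [0, 0, 0], "gripper": 1}
    - {"linear": [0, 0, -0.001], "rot": [0, 0, 0], "gripper": 1}

```text
clock: 9.32
position: [0.4957, -0.2448, 0.1166]
eef_rot: [0.001, 0.968, -0.251, 0.0]
wrist_force: [-4.8, -3.5, 3.1]
opening: 0.041
```

Emit:
send_rows:
  motion:
    - {"linear": [-0.0004, -0.0003, -0.001], "rot": [0, 0, 0], "gripper": 1}
    - {"linear": [0, 0, -0.001], "rot": [0, 0, 0], "gripper": 1}

```text
clock: 9.57
position: [0.4952, -0.2451, 0.114]
eef_rot: [0.0, 0.968, -0.251, -0.0]
wrist_force: [-3.4, -4.8, 0.3]
opening: 0.0412
```

Emit:
send_rows:
  motion:
    - {"linear": [-0.0004, -0.0004, -0.002], "rot": [0, 0, 0], "gripper": 1}
    - {"linear": [0, 0, -0.002], "rot": [0, 0, 0], "gripper": 1}
    - {"linear": [0, 0, -0.003], "rot": [0, 0, 0], "gripper": 1}

```text
clock: 9.95
position: [0.495, -0.2452, 0.1071]
eef_rot: [0.0, 0.968, -0.251, -0.0]
wrist_force: [-3.3, -4.0, 0.7]
opening: 0.0414
```

Emit:
send_rows:
  motion:
    - {"linear": [-0.0003, -0.0004, -0.005], "rot": [0, 0, 0], "gripper": 1}
    - {"linear": [0, 0, -0.006], "rot": [0, 0, 0], "gripper": 1}
    - {"linear": [0, 0, -0.006], "rot": [0, 0, 0], "gripper": 1}
    - {"linear": [0, 0, -0.004], "rot": [0, 0, 0], "gripper": 1}

```text
clock: 10.45
position: [0.4955, -0.2448, 0.0871]
eef_rot: [-0.001, 0.968, -0.251, 0.001]
wrist_force: [-0.2, 7.3, 8.6]
opening: 0.0408
```

Emit:
send_rows:
  motion:
    - {"linear": [0, 0.0005, -0.001], "rot": [0, 0, 0], "gripper": 1}
    - {"linear": [0, 0, -0.002], "rot": [0, 0, 0], "gripper": 1}

```text
clock: 10.7
position: [0.4954, -0.2443, 0.0838]
eef_rot: [-0.001, 0.968, -0.251, 0.001]
wrist_force: [-0.6, 4.9, 10.2]
opening: 0.0409
```

Emit:
send_rows:
  motion:
    - {"linear": [0, 0.0003, -0.001], "rot": [0, 0, 0], "gripper": 1}
    - {"linear": [0, 0, -0.001], "rot": [0, 0, 0], "gripper": 1}

```text
clock: 10.95
position: [0.4955, -0.2442, 0.0821]
eef_rot: [-0.0, 0.968, -0.251, 0.001]
wrist_force: [-1.3, 3.2, 11.9]
opening: 0.041
```

Emit:
send_rows:
  motion:
    - {"linear": [0, 0, -0.001], "rot": [0, 0, 0], "gripper": 1}
    - {"linear": [0, 0, -0.001], "rot": [0, 0, 0], "gripper": 1}

```text
clock: 11.2
position: [0.4957, -0.2437, 0.0805]
eef_rot: [-0.001, 0.968, -0.251, 0.001]
wrist_force: [-2.5, 9.2, 19.5]
opening: 0.0405
```

The barrel is home: TCP at 0.0805 m against 0.0815 expected, with the force rising. I'll let go, rise and plan the knob push.

Emit:
send_rows:
  motion:
    - {"linear": [0, 0, 0.001], "rot": [0, 0, 0], "gripper": 0.3}
    - {"linear": [0, 0, 0], "rot": [0, 0, 0], "gripper": 0.2}
    - {"linear": [0, 0, 0.002], "rot": [0, 0, 0], "gripper": 0.2}
    - {"linear": [0, 0, 0.03], "rot": [0, 0, 0], "gripper": 0.2}
    - {"linear": [0, 0, 0.04], "rot": [0, 0, 0], "gripper": 0.2}

```text
clock: 11.82
position: [0.4944, -0.2444, 0.1525]
eef_rot: [-0.001, 0.968, -0.251, -0.001]
wrist_force: [-0.1, -0.0, 0.8]
opening: 0.0684
```

```bash
python3 - <<'E'
from h import *
s=status.read_state(); print({k:np.round(s[k],4).tolist() for k in('clock','q','position','wrist_force','opening')})
a=np.radians(-29);X=np.array([np.cos(a),np.sin(a)]);Y=np.array([-X[1],X[0]]);O=np.array([.4957,-.2440])
W=lambda p:O+(p[0]*X+p[1]*Y)/1000
d=shot('top','t4')
print('expected head top px',proj(d,[*O,.104]))
r=outline_of('top','field_lens')
for x in r[:2]: ys,xs=np.nonzero(x['mask']); print(x['score'],xs.min(),xs.max(),ys.min(),ys.max())
p=s['position'][:2]
wp=[(-28,-38,0)]
for ph in (-108,-120,-135,-150,-165,-178,-184):
    k=np.array([-46,0])+38*np.array([np.cos(np.radians(ph)),np.sin(np.radians(ph))])
    ps=max(-70,(ph+108)*1.0); f=np.radians(180+ps)
    F=k-18*np.array([np.cos(f),np.sin(f)]); wp.append((*F,ps))
q=p;o=0
for w in wp:
    n=W(w[:2]); print(np.round(w,1),'world',np.round(n,4),'d',np.round(n-q,4),'rot',round(np.radians(w[2])-o,3)); q=n;o=np.radians(w[2])
E
```

```text
{'clock': 11.825, 'q': [-0.6717, 0.4522, 1.5346, 0.0002, 1.1569, 1.4064], 'position': [0.4944, -0.2444, 0.1525], 'wrist_force': [-0.1014, -0.0302, 0.8304], 'opening': 0.0684}
expected head top px [[342.56200007 231.91074878]]
[-28 -38   0] world [ 0.4528 -0.2637] d [-0.0416 -0.0192] rot 0.0
[-39.7 -36.1   0. ] world [ 0.4434 -0.2563] d [-0.0094  0.0073] rot 0.0
[-47.4 -36.7 -12. ] world [ 0.4365 -0.2531] d [-0.0069  0.0033] rot -0.209
[-56.8 -35.  -27. ] world [ 0.429  -0.2471] d [-0.0075  0.006 ] rot -0.262
[-65.5 -31.  -42. ] world [ 0.4233 -0.2394] d [-0.0057  0.0077] rot -0.262
[-72.9 -24.9 -57. ] world [ 0.4199 -0.2305] d [-0.0035  0.0089] rot -0.262
[-77.8 -18.2 -70. ] world [ 0.4188 -0.2222] d [-0.0011  0.0082] rot -0.227
[-77.8 -14.3 -70. ] world [ 0.4208 -0.2188] d [0.002  0.0034] rot 0.0
```

To be sure the barrel is seated before touching the keeper, I'll tap the head rim with shut fingers. Contact should come at TCP z of about 0.112.

Emit:
send_rows:
  motion:
    - {"linear": [-0.009, 0.005, 0], "rot": [0, 0, 0], "gripper": 1}
    - {"linear": [0, 0, 0], "rot": [0, 0, 0], "gripper": 1}
    - {"linear": [0, 0, -0.005], "rot": [0, 0, 0], "gripper": 1}
    - {"linear": [0, 0, -0.015], "rot": [0, 0, 0], "gripper": 1}
    - {"linear": [0, 0, -0.013], "rot": [0, 0, 0], "gripper": 1}

```text
clock: 12.55
position: [0.4855, -0.2395, 0.1176]
eef_rot: [-0.0, 0.968, -0.251, -0.001]
wrist_force: [-0.2, -0.2, -0.7]
opening: 0.0003
```

Emit:
send_rows:
  motion:
    - {"linear": [0, 0, -0.004], "rot": [0, 0, 0], "gripper": 1}
    - {"linear": [0, 0, -0.002], "rot": [0, 0, 0], "gripper": 1}
    - {"linear": [0, 0, -0.001], "rot": [0, 0, 0], "gripper": 1}

```text
clock: 12.92
position: [0.4859, -0.2398, 0.1125]
eef_rot: [0.0, 0.968, -0.251, 0.0]
wrist_force: [0.0, -0.3, -0.8]
opening: -0.0004
```

Emit:
send_rows:
  motion:
    - {"linear": [0, 0, -0.001], "rot": [0, 0, 0], "gripper": 1}
    - {"linear": [0, 0, -0.001], "rot": [0, 0, 0], "gripper": 1}

```text
clock: 13.18
position: [0.486, -0.2398, 0.112]
eef_rot: [0.0, 0.968, -0.251, 0.001]
wrist_force: [-6.6, 4.0, 19.6]
opening: 0.0002
```

Contact came at 0.112, so the barrel is seated. Now the keeper.

Emit:
send_rows:
  motion:
    - {"linear": [0, 0, 0.02], "rot": [0, 0, 0], "gripper": 1}
    - {"linear": [-0.023, -0.02, 0], "rot": [0, 0, 0], "gripper": 1}
    - {"linear": [-0.0085, -0.005, 0], "rot": [0, 0, 0], "gripper": 1}
    - {"linear": [0, 0, -0.025], "rot": [0, 0, 0], "gripper": 1}
    - {"linear": [0, 0, -0.016], "rot": [0, 0, 0], "gripper": 1}

```text
clock: 13.8
position: [0.4541, -0.2643, 0.0883]
eef_rot: [-0.0, 0.968, -0.251, -0.0]
wrist_force: [-0.4, 1.0, -0.1]
opening: -0.0
```

Emit:
send_rows:
  motion:
    - {"linear": [-0.0107, 0.008, 0], "rot": [0, 0, 0], "gripper": 1}
    - {"linear": [-0.007, 0.0033, 0], "rot": [0, 0, -0.17], "gripper": 1}
    - {"linear": [-0.0075, 0.006, 0], "rot": [0, 0, -0.18], "gripper": 1}
    - {"linear": [-0.003, 0.0035, 0], "rot": [0, 0, -0.18], "gripper": 1}
    - {"linear": [-0.0027, 0.0042, 0], "rot": [0, 0, -0.15], "gripper": 1}

```text
clock: 14.42
position: [0.4235, -0.2397, 0.0892]
eef_rot: [0.0, 0.828, -0.561, 0.0]
wrist_force: [-0.3, -2.3, 0.0]
opening: 0.0001
```

Emit:
send_rows:
  motion:
    - {"linear": [-0.002, 0.0045, 0], "rot": [0, 0, -0.16], "gripper": 1}
    - {"linear": [-0.0015, 0.0045, 0], "rot": [0, 0, -0.16], "gripper": 1}
    - {"linear": [-0.0011, 0.0082, 0], "rot": [0, 0, -0.18], "gripper": 1}

```text
clock: 14.8
position: [0.4189, -0.2226, 0.0892]
eef_rot: [-0.0, -0.663, 0.749, -0.0]
wrist_force: [0.7, -1.7, -0.1]
opening: -0.0
```

Emit:
send_rows:
  motion:
    - {"linear": [0.0015, 0.003, 0], "rot": [0, 0, 0], "gripper": 1}
    - {"linear": [0.0015, 0.003, 0], "rot": [0, 0, 0], "gripper": 1}

```text
clock: 15.05
position: [0.4212, -0.2181, 0.0893]
eef_rot: [-0.002, -0.667, 0.745, -0.001]
wrist_force: [-15.0, -21.1, -0.8]
opening: 0.0005
```

The keeper is at its stop (reaction about 26 N). I'll back off and rise, then compare the stand in the saved views.

Emit:
send_rows:
  motion:
    - {"linear": [-0.005, -0.008, 0], "rot": [0, 0, 0], "gripper": 1}
    - {"linear": [-0.003, -0.007, 0], "rot": [0, 0, 0], "gripper": 1}
    - {"linear": [0, 0, 0.04], "rot": [0, 0, 0.16], "gripper": 0.5}
    - {"linear": [0, 0, 0.05], "rot": [0, 0, 0.18], "gripper": 0.5}
    - {"linear": [0.01, 0.05, 0.02], "rot": [0, 0, 0.18], "gripper": 0.5}

```text
clock: 15.68
position: [0.4245, -0.1832, 0.2018]
eef_rot: [0.0, 0.835, -0.55, 0.002]
wrist_force: [0.2, 0.7, -0.9]
opening: 0.0424
```

```bash
python3 - <<'E'
from h import *
s=status.read_state(); print({k:np.round(s[k],4).tolist() for k in('clock','q','position','eef_rot','wrist_force','opening')})
d=shot('top','t5'); e=shot('scene','s5')
r=lambda n,x,y,w=80,h=60:cv2.resize(cv2.imread('pics/%s.png'%n)[y:y+h,x:x+w],(400,300),interpolation=cv2.INTER_CUBIC)
cv2.imwrite('pics/cmp.png',np.vstack([np.hstack([r('t2',350,225),r('s2',330,170)]),np.hstack([r('t5',350,225),r('t5',300,190)])]))
for c in('top','scene'):
  for l in ('field_lens','diffuser_frame','stop_frame','keeper_knob'):
    q=find_in(c,l); print(c,l,[(np.round(x['centre'],3).tolist(),round(x['score'],2)) for x in q[:3]])
E
```

```text
{'clock': 15.675, 'q': [-0.6618, 0.208, 1.7371, 0.0002, 1.192, 2.0726], 'position': [0.4245, -0.1832, 0.2018], 'eef_rot': [0.0001, 0.8354, -0.5496, 0.0022], 'wrist_force': [0.2432, 0.6842, -0.868], 'opening': 0.0424}
top field_lens [([0.499, -0.247, 0.064], 0.89)]
top diffuser_frame [([0.454, -0.39, 0.085], 0.67), ([0.583, -0.29, 0.125], 0.43)]
top stop_frame [([0.409, -0.352, 0.09], 0.77)]
top keeper_knob []
scene field_lens [([0.486, -0.23, 0.082], 0.77)]
scene diffuser_frame []
scene stop_frame []
scene keeper_knob [([0.445, -0.211, 0.076], 0.55)]
```

View pics/cmp.png

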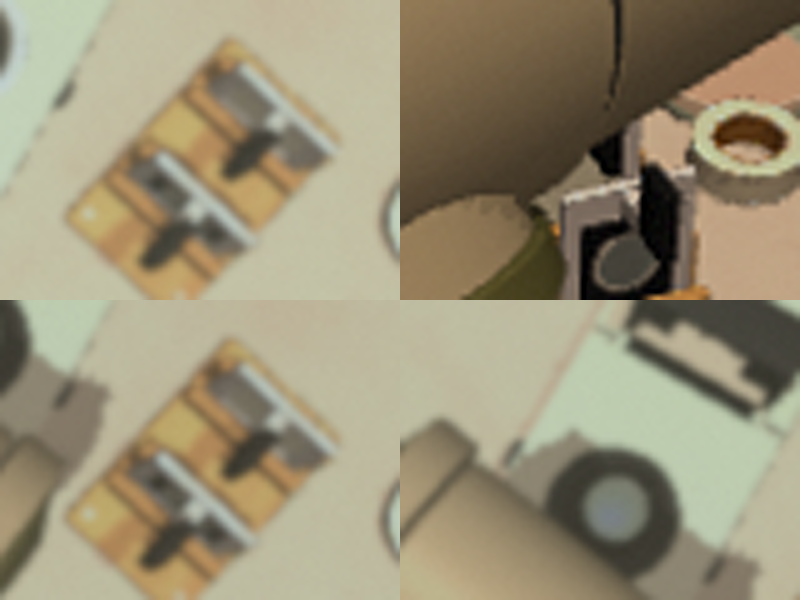

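The lower right crop shows the barrel standing in the port. In the scene crop the front frame in the stand has the black round aperture, so the diffuser is the rear one, which agrees with the networks. Now measuring its grip blade.

```bash
python3 - <<'E'
from h import *
from scipy.optimize import least_squares
d=shot('top')
T=lambda u,v:(350+u/5,225+v/5)
obs=np.array([T(240,65),T(340,140),T(158,155),T(252,242)])
c6,s6=np.cos(np.radians(6)),np.sin(np.radians(6))
def pts(p,fr): # fr list (x0,[frame pts])
    out=[]
    for x0,P in fr:
        for x,y,z in P:
            X=x0+x*c6+z*s6; Z=.01-x*s6+z*c6
            out.append([p[0]+X*np.cos(p[2])-y*np.sin(p[2]),p[1]+X*np.sin(p[2])+y*np.cos(p[2]),Z])
    return np.array(out)
fr=[(.035,[(0,.032,.08),(0,-.032,.08)]),(-.025,[(0,.032,.08),(0,-.032,.08)])]
r=least_squares(lambda p:(proj(d,pts(p,fr))-obs).ravel(),[.43,-.365,-.75])
print('stand',r.x,np.degrees(r.x[2]),np.round(r.fun,2))
b=pts(r.x,[(.035,[(-.033,0,.085),(-.045,0,.104),(-.019,0,.104),(-.045,0,.066)])]); print(np.round(b,4)); 
uv=proj(d,b); print('crop px',np.round((uv-[350,225])*5))
f=pts(r.x,[(.035,[(0,0,0)])]); print('foot',f)
rd=ray(d,[T(272,130),T(228,177)],.117);print('blade top ends seen',rd)
q=status.read_state();print(np.round(q['position'],4))
E
```

```text
stand [ 0.43264634 -0.37625077 -0.69723729] -39.94875396183787 [-0.5  -0.75 -0.69  1.39  0.06 -0.23  1.13 -0.41]
[[ 0.4411 -0.3834  0.098 ]
 [ 0.4335 -0.377   0.1181]
 [ 0.4533 -0.3936  0.1154]
 [ 0.4305 -0.3744  0.0803]]
crop px [[248. 153.]
 [242. 168.]
 [275. 127.]
 [223. 176.]]
foot [[ 0.45947801 -0.39872435  0.01      ]]
blade top ends seen [[ 0.45172898 -0.3916497   0.117     ]
 [ 0.42895991 -0.37069642  0.117     ]]
[ 0.4236 -0.1819  0.1989]
```

Emit:
send_rows:
  motion:
    - {"linear": [0.0034, -0.036, 0], "rot": [0, 0, 0.147], "gripper": 0.4}
    - {"linear": [0.0034, -0.044, 0], "rot": [0, 0, 0.147], "gripper": 0.4}
    - {"linear": [0.0034, -0.044, 0], "rot": [0, 0, 0.147], "gripper": 0.4}
    - {"linear": [0.0034, -0.042, 0], "rot": [0, 0, 0], "gripper": 0.4}
    - {"linear": [0.0034, -0.035, -0.02], "rot": [0, 0, 0], "gripper": 0.4}

```text
clock: 16.85
position: [0.4409, -0.3849, 0.1799]
eef_rot: [0.001, 0.935, -0.356, 0.001]
wrist_force: [-0.5, 0.8, -0.5]
opening: 0.0514
```

Emit:
send_rows:
  motion:
    - {"linear": [0, 0, -0.03], "rot": [0, 0, 0], "gripper": 0.4}
    - {"linear": [0, 0, 0], "rot": [0, 0, 0], "gripper": 0.4}

```text
clock: 17.1
position: [0.4399, -0.382, 0.1471]
eef_rot: [-0.001, 0.935, -0.356, -0.002]
wrist_force: [0.3, 0.0, -0.5]
opening: 0.0514
```

```bash
python3 - <<'E'
from h import *
s=status.read_state(); print({k:np.round(s[k],4).tolist() for k in('clock','q','position','eef_rot','wrist_force','opening')})
print(2*np.degrees(np.arctan2(s['eef_rot'][2],s['eef_rot'][1])))
e=shot('scene','s6')
cv2.imwrite('pics/s6z.png',cv2.resize(e['img'][150:310,290:450][:,:,::-1],(560,560),interpolation=cv2.INTER_CUBIC))
E
```

```text
{'clock': 17.1, 'q': [-0.9161, 0.523, 1.4376, 0.0001, 1.186, 1.3816], 'position': [0.4399, -0.382, 0.1471], 'eef_rot': [-0.0013, 0.9347, -0.3555, -0.0021], 'wrist_force': [0.3373, 0.0214, -0.4689], 'opening': 0.0514}
-41.65269110617725
```

View pics/s6z.png

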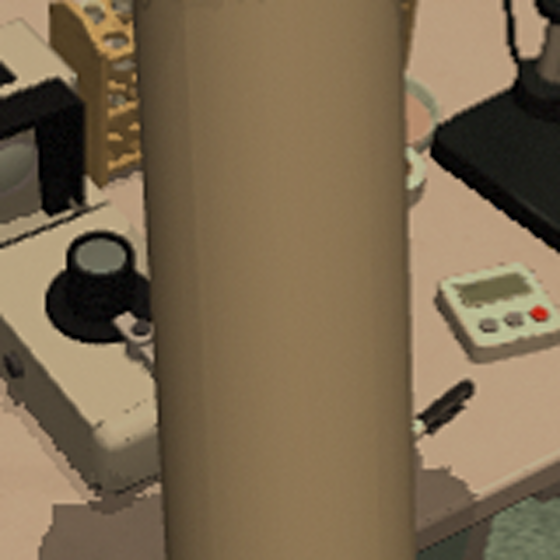

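The view shows the barrel's collar flat on the deck with the keeper nose over it at (135,330). The arm hides the stand. Now descending on the blade and gripping.

Emit:
send_rows:
  motion:
    - {"linear": [0, -0.001, -0.03], "rot": [0, 0, 0], "gripper": 0.4}
    - {"linear": [0, 0, -0.02], "rot": [0, 0, 0], "gripper": 0.4}
    - {"linear": [0, 0, -0.01], "rot": [0, 0, 0], "gripper": 0.4}
    - {"linear": [0, 0, 0], "rot": [0, 0, 0], "gripper": 0.7}

```text
clock: 17.65
position: [0.441, -0.3836, 0.09]
eef_rot: [0.0, 0.935, -0.355, 0.0]
wrist_force: [-0.1, -0.8, 0.0]
opening: 0.0342
```

Emit:
send_rows:
  motion:
    - {"linear": [0, 0, 0], "rot": [0, 0, 0], "gripper": 1}
    - {"linear": [0, 0, 0], "rot": [0, 0, 0], "gripper": 1}
    - {"linear": [0, 0, 0], "rot": [0, 0, 0], "gripper": 1}

```text
clock: 18.02
position: [0.4411, -0.3838, 0.0902]
eef_rot: [0.0, 0.935, -0.355, 0.001]
wrist_force: [0.1, 1.3, 5.8]
opening: 0.0082
```

The blade is gripped at 8 mm opening. I'll lift out, turn to the illuminator's yaw, tilt the top -23° about the gate axis and go to the pre-insert place.

Emit:
send_rows:
  motion:
    - {"linear": [0.0015, -0.0015, 0.03], "rot": [0, 0, 0], "gripper": 1}
    - {"linear": [0.002, -0.002, 0.04], "rot": [0, 0, 0], "gripper": 1}
    - {"linear": [0, 0, 0.03], "rot": [0, 0, 0], "gripper": 1}
    - {"linear": [0.0189, 0.0324, 0], "rot": [0, 0, 0.11], "gripper": 1}
    - {"linear": [0.0189, 0.0324, 0], "rot": [0, 0, 0.11], "gripper": 1}

```text
clock: 18.65
position: [0.4823, -0.3215, 0.1894]
eef_rot: [0.0, 0.968, -0.249, 0.0]
wrist_force: [0.7, -0.2, -1.5]
opening: 0.0081
```

Emit:
send_rows:
  motion:
    - {"linear": [0.0189, 0.0324, 0], "rot": [-0.065, -0.117, 0], "gripper": 1}
    - {"linear": [0.0189, 0.0324, 0], "rot": [-0.065, -0.117, 0], "gripper": 1}
    - {"linear": [0, 0, 0], "rot": [-0.065, -0.117, 0], "gripper": 1}
    - {"linear": [0, 0, 0], "rot": [0, 0, 0], "gripper": 1}

```text
clock: 19.15
position: [0.5189, -0.2564, 0.1889]
eef_rot: [0.05, 0.949, -0.245, 0.192]
wrist_force: [0.1, 0.2, -0.8]
opening: 0.0081
```

```bash
cat > chk.py <<'E'
from h import *
from scipy.spatial.transform import Rotation as Ro
s=status.read_state(); print({k:np.round(s[k],4).tolist() for k in('clock','q','position','eef_rot','wrist_force','opening')})
q=s['eef_rot'];M=Ro.from_quat([q[1],q[2],q[3],q[0]]).as_matrix()
a=np.radians(-29);X=np.array([np.cos(a),np.sin(a),0]);Y=np.array([-X[1],X[0],0]);O=np.array([.4957,-.2440,0])
I=np.c_[X,Y,[0,0,1]].T
zt=I@-M[:,2]; tilt=np.degrees(np.arctan2(zt[0],zt[2])); 
p=I@(np.array(s['position'])-O)
al=np.radians(tilt); foot=p+np.array([.0235*np.cos(al)-.0802*np.sin(al),0,-.0235*np.sin(al)-.0802*np.cos(al)])
xt=I@M[:,0]; print('tilt',tilt,'roll',np.degrees(np.arcsin(zt[1])),'yaw err',np.degrees(np.arctan2(xt[1],xt[0])),'tcp',np.round(p*1000,1),'foot',np.round(foot*1000,1),'lean',tilt+6,'F',np.round(I@np.array(s['wrist_force']),1))
E
cat > look.py <<'E'
from chk import *
import sys
n=sys.argv[1];d=shot('top','t'+n); e=shot('scene','s'+n)
print(proj(d,[.57,-.29,.1]),proj(e,[.57,-.29,.1]))
R=lambda g,x,y:cv2.resize(g[y:y+80,x:x+80][:,:,::-1],(400,400),interpolation=cv2.INTER_CUBIC)
x,y=np.int32(proj(d,[.57,-.285,.1])[0])-40;u,v=np.int32(proj(e,[.57,-.285,.1])[0])-40
cv2.imwrite('pics/c%s.png'%n,np.hstack([R(d['img'],x,y),R(e['img'],u,v)]))
E
python3 look.py 7
```

```text
{'clock': 19.15, 'q': [-0.6928, 0.2907, 1.7212, 0.1072, 0.7399, 1.3189], 'position': [0.5189, -0.2564, 0.1889], 'eef_rot': [0.0496, 0.949, -0.2453, 0.1918], 'wrist_force': [0.137, 0.2055, -0.8382], 'opening': 0.0081}
tilt -22.853353948294778 roll -0.002527617561164662 yaw err 0.014914804534809261 tcp [ 26.2   0.4 188.9] foot [ 79.    0.4 124.1] lean -16.853353948294778 F [ 0.   0.2 -0.8]
[[361.78412232 201.99586951]] [[300.35049652 199.82332138]]
```

View pics/c7.png

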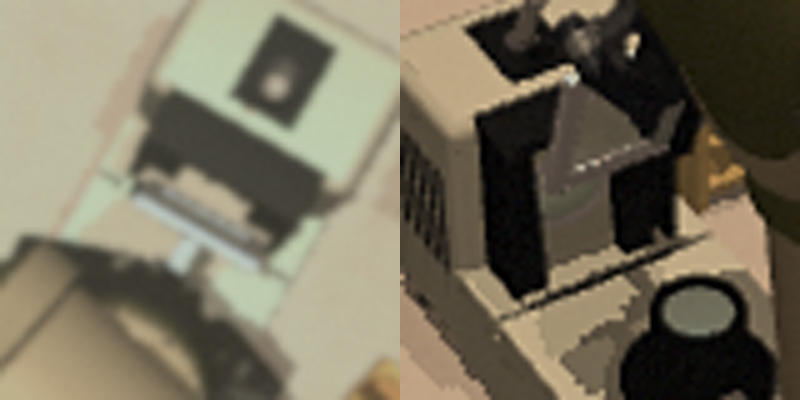

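Left, the top view shows the frame's top rail from (135,190) to (260,270), parallel to the hood. Right, the frame hangs tilted in front of the gate. I'll check the rail ends against the model.

```bash
python3 - <<'E'
from chk import *
d=shot('top')
o=np.int32(proj(d,[.57,-.285,.1])[0])-40
def cp(P): return np.round((proj(d,[I.T@(np.array(q)/1000)+O for q in P])-o)*5)
l=np.radians(-16.85);f=foot*1000
fp=lambda x,y,z:[f[0]+x*np.cos(l)+z*np.sin(l),f[1]+y,f[2]-x*np.sin(l)+z*np.cos(l)]
print('rail front/rear ends',cp([fp(-3,32,80),fp(-3,-32,80),fp(3,32,80),fp(3,-32,80)]).tolist())
print('hood front top edge at y+-36.5',cp([(89.5,36.5,143),(89.5,-36.5,143)]).tolist())
print('lip front edge x=80 y+-56',cp([(80,56,60),(80,-56,60)]).tolist(),'deck edge')
print('LH top corners',cp([(187,56,143),(187,-56,143),(112,56,143),(112,-56,143)]).tolist())
E
```

```text
{'clock': 19.25, 'q': [-0.6936, 0.293, 1.7162, 0.1066, 0.7418, 1.3195], 'position': [0.5199, -0.2579, 0.1897], 'eef_rot': [0.05, 0.9488, -0.2456, 0.1921], 'wrist_force': [0.0494, 0.0469, -1.1061], 'opening': 0.0086}
tilt -22.8992156995844 roll 0.03710047485261807 yaw err -0.024868403835987152 tcp [ 27.9  -0.4 189.7] foot [ 80.8  -0.4 124.9] lean -16.8992156995844 F [ 0.   0.1 -1.1]
rail front/rear ends [[130.0, 194.0], [255.0, 266.0], [136.0, 183.0], [262.0, 254.0]]
hood front top edge at y+-36.5 [[150.0, 144.0], [285.0, 222.0]]
lip front edge x=80 y+-56 [[95.0, 170.0], [288.0, 280.0]] deck edge
LH top corners [[216.0, -52.0], [421.0, 66.0], [137.0, 83.0], [344.0, 201.0]]
```

The model agrees within about 1–2 mm. Lowering into the groove along the frame's own plane.

Emit:
send_rows:
  motion:
    - {"linear": [0, 0, -0.018], "rot": [0, 0, 0], "gripper": 1}
    - {"linear": [0, 0, -0.018], "rot": [0, 0, 0], "gripper": 1}
    - {"linear": [0.0024, -0.0013, -0.009], "rot": [0, 0, 0], "gripper": 1}
    - {"linear": [0.0024, -0.0013, -0.009], "rot": [0, 0, 0], "gripper": 1}
    - {"linear": [0.0024, -0.0013, -0.007], "rot": [0, 0, 0], "gripper": 1}

```text
clock: 19.92
position: [0.5275, -0.2617, 0.1281]
eef_rot: [0.05, 0.949, -0.245, 0.193]
wrist_force: [0.3, 0.3, -1.3]
opening: 0.0085
```

Emit:
send_rows:
  motion:
    - {"linear": [0.0018, -0.001, -0.004], "rot": [0, 0, 0], "gripper": 1}
    - {"linear": [0.0004, -0.0002, -0.002], "rot": [0, 0, 0], "gripper": 1}

```text
clock: 20.18
position: [0.5294, -0.2626, 0.1222]
eef_rot: [0.05, 0.949, -0.245, 0.193]
wrist_force: [-0.4, 0.2, -1.3]
opening: 0.008
```

```bash
python3 chk.py
```

```text
{'clock': 20.175, 'q': [-0.6887, 0.4051, 1.7598, 0.1283, 0.5848, 1.2952], 'position': [0.5294, -0.2626, 0.1222], 'eef_rot': [0.0501, 0.9487, -0.2453, 0.1931], 'wrist_force': [-0.4024, 0.2172, -1.3252], 'opening': 0.008}
tilt -23.010923459135466 roll 0.020852455158828855 yaw err 0.006561692806481619 tcp [3.850e+01 1.000e-01 1.222e+02] foot [91.5  0.1 57.6] lean -17.010923459135466 F [-0.5 -0.  -1.3]
```

Emit:
send_rows:
  motion:
    - {"linear": [0, 0, -0.002], "rot": [0, 0, 0], "gripper": 1}
    - {"linear": [0, 0, -0.002], "rot": [0, 0, 0], "gripper": 1}
    - {"linear": [0, 0, -0.001], "rot": [0, 0, 0], "gripper": 1}

```text
clock: 20.55
position: [0.5296, -0.2628, 0.1178]
eef_rot: [0.05, 0.949, -0.245, 0.194]
wrist_force: [1.1, -0.4, 1.6]
opening: 0.0084
```

Emit:
send_rows:
  motion:
    - {"linear": [0, 0, -0.001], "rot": [0, 0, 0], "gripper": 1}
    - {"linear": [0, 0, -0.001], "rot": [0, 0, 0], "gripper": 1}

```text
clock: 20.8
position: [0.53, -0.2631, 0.1163]
eef_rot: [0.051, 0.948, -0.245, 0.194]
wrist_force: [2.5, -0.8, 3.7]
opening: 0.0081
```

```bash
python3 look.py 8
```

```text
{'clock': 20.8, 'q': [-0.6888, 0.4149, 1.765, 0.1319, 0.5669, 1.2912], 'position': [0.53, -0.2631, 0.1163], 'eef_rot': [0.0508, 0.9484, -0.2454, 0.1944], 'wrist_force': [2.5205, -0.8426, 3.7167], 'opening': 0.0081}
tilt -23.186460848433516 roll 0.0531335739122537 yaw err -0.0042091258099523216 tcp [ 3.930e+01 -1.000e-01  1.163e+02] foot [92.4 -0.1 51.8] lean -17.186460848433516 F [2.6 0.5 3.7]
[[361.78412232 201.99586951]] [[300.35049652 199.82332138]]
```

View pics/c8.png

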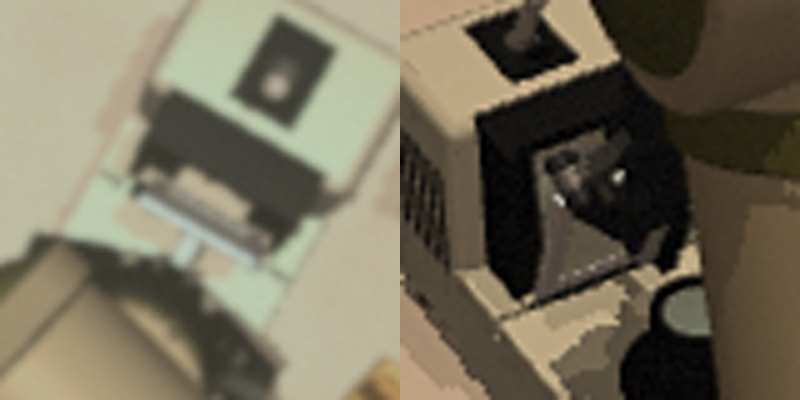

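The right crop shows the foot down in the groove at (530–660, 300–250), still tilted. Force points up and towards +x, so the front slope is being touched. I'll ease forward and down.

Emit:
send_rows:
  motion:
    - {"linear": [0.0009, -0.0005, -0.0005], "rot": [0, 0, 0], "gripper": 1}
    - {"linear": [0.0005, -0.0002, -0.0015], "rot": [0, 0, 0], "gripper": 1}

```text
clock: 21.15
position: [0.5311, -0.2636, 0.1156]
eef_rot: [0.051, 0.948, -0.245, 0.194]
wrist_force: [-14.5, 7.7, 32.3]
opening: 0.0081
```

```bash
python3 chk.py
```

```text
{'clock': 21.15, 'q': [-0.6881, 0.4182, 1.7618, 0.1312, 0.5669, 1.2916], 'position': [0.5311, -0.2636, 0.1156], 'eef_rot': [0.0508, 0.9485, -0.245, 0.1943], 'wrist_force': [-14.5117, 7.6973, 32.2801], 'opening': 0.0081}
tilt -23.17138526921314 roll 0.05267694526211571 yaw err 0.04998129165732894 tcp [4.050e+01 1.000e-01 1.156e+02] foot [93.6  0.1 51.1] lean -17.17138526921314 F [-16.4  -0.3  32.3]
```

The foot is on the floor and touching the seat: estimated z 51.1 against 50.9 expected. Relieving slightly, then straightening.

Emit:
send_rows:
  motion:
    - {"linear": [-0.0007, 0.0004, 0.0012], "rot": [0, 0, 0], "gripper": 1}
    - {"linear": [0, 0, 0], "rot": [0, 0, 0], "gripper": 1}

```text
clock: 21.4
position: [0.5305, -0.2633, 0.1157]
eef_rot: [0.051, 0.948, -0.245, 0.194]
wrist_force: [-0.1, -0.1, 11.1]
opening: 0.0084
```

```bash
python3 chk.py
```

```text
{'clock': 21.4, 'q': [-0.6884, 0.4168, 1.7636, 0.1315, 0.5668, 1.2917], 'position': [0.5305, -0.2633, 0.1157], 'eef_rot': [0.0507, 0.9484, -0.2453, 0.1942], 'wrist_force': [-0.1036, -0.1047, 11.1324], 'opening': 0.0084}
tilt -23.15917195072673 roll 0.050363211854076474 yaw err 0.010437363396108 tcp [ 39.8   0.  115.7] foot [92.9  0.  51.2] lean -17.15917195072673 F [-0.  -0.1 11.1]
```

Emit:
send_rows:
  motion:
    - {"linear": [0.0052, -0.0029, 0.0048], "rot": [0.0437, 0.0789, 0], "gripper": 1}
    - {"linear": [0.0054, -0.003, 0.0037], "rot": [0.0423, 0.0763, 0], "gripper": 1}
    - {"linear": [0.0057, -0.0031, 0.0031], "rot": [0.0423, 0.0763, 0], "gripper": 1}

```text
clock: 21.78
position: [0.5459, -0.2716, 0.1258]
eef_rot: [0.017, 0.966, -0.25, 0.064]
wrist_force: [2.1, -1.4, -1.0]
opening: 0.0081
```

```bash
python3 chk.py
```

```text
{'clock': 21.775, 'q': [-0.6618, 0.536, 1.4838, 0.0238, 0.9913, 1.4034], 'position': [0.5459, -0.2716, 0.1258], 'eef_rot': [0.0168, 0.966, -0.2498, 0.0639], 'wrist_force': [2.0987, -1.3668, -1.0228], 'opening': 0.0081}
tilt -7.57400948264151 roll 0.02855900225232534 yaw err 0.0007057315702941507 tcp [ 57.3   0.2 125.8] foot [91.1  0.2 49.4] lean -1.57400948264151 F [ 2.5 -0.2 -1. ]
```

Emit:
send_rows:
  motion:
    - {"linear": [0.006, -0.0033, 0.0028], "rot": [0.0423, 0.0763, 0], "gripper": 1}
    - {"linear": [0, 0, 0], "rot": [0, 0, 0], "gripper": 1}

```text
clock: 22.02
position: [0.5523, -0.2753, 0.1282]
eef_rot: [0.006, 0.968, -0.25, 0.023]
wrist_force: [-0.6, -1.6, 2.8]
opening: 0.0082
```

```bash
python3 chk.py
```

```text
{'clock': 22.025, 'q': [-0.6547, 0.5877, 1.3848, 0.0072, 1.1215, 1.4191], 'position': [0.5523, -0.2753, 0.1282], 'eef_rot': [0.0063, 0.9679, -0.2502, 0.0232], 'wrist_force': [-0.5598, -1.614, 2.7684], 'opening': 0.0082}
tilt -2.7538298708358346 roll 0.03610161845978867 yaw err 0.015061821053969773 tcp [6.470e+01 1.000e-01 1.282e+02] foot [92.   0.1 49.3] lean 3.2461701291641654 F [ 0.3 -1.7  2.8]
```

Emit:
send_rows:
  motion:
    - {"linear": [0.003, -0.0017, 0.0012], "rot": [0.02, 0.036, 0], "gripper": 1}
    - {"linear": [0.003, -0.0017, 0.001], "rot": [0.02, 0.036, 0], "gripper": 1}
    - {"linear": [0, 0, 0], "rot": [0, 0, 0], "gripper": 1}

```text
clock: 22.4
position: [0.5577, -0.278, 0.1304]
eef_rot: [-0.004, 0.968, -0.25, -0.016]
wrist_force: [-1.0, -0.7, 1.5]
opening: 0.008
```

```bash
python3 chk.py
```

```text
{'clock': 22.4, 'q': [-0.6483, 0.6398, 1.2889, -0.0051, 1.2463, 1.4301], 'position': [0.5577, -0.278, 0.1304], 'eef_rot': [-0.0042, 0.968, -0.2502, -0.0164], 'wrist_force': [-0.9603, -0.6713, 1.4782], 'opening': 0.008}
tilt 1.9388363967143012 roll 0.004764554449757867 yaw err 0.017260144877558618 tcp [ 70.7   0.3 130.4] foot [91.5  0.3 49.5] lean 7.938836396714301 F [-0.5 -1.1  1.5]
```

Lean is about 8° with little force. Pressing lightly back to the seat, then releasing.

Emit:
send_rows:
  motion:
    - {"linear": [0.0009, -0.0005, 0], "rot": [0.004, 0.008, 0], "gripper": 1}
    - {"linear": [0.0005, -0.0003, 0], "rot": [0, 0, 0], "gripper": 1}

```text
clock: 22.65
position: [0.5593, -0.279, 0.1307]
eef_rot: [-0.005, 0.968, -0.25, -0.021]
wrist_force: [-0.2, 1.3, -0.0]
opening: 0.0083
```

Emit:
send_rows:
  motion:
    - {"linear": [0, 0, 0], "rot": [0, 0, 0], "gripper": 0.8}
    - {"linear": [0, 0, 0], "rot": [0, 0, 0], "gripper": 0.6}
    - {"linear": [0, 0, 0], "rot": [0, 0, 0], "gripper": 0.6}
    - {"linear": [0, 0, 0], "rot": [0, 0, 0], "gripper": 0.6}

```text
clock: 23.15
position: [0.5597, -0.2793, 0.1311]
eef_rot: [-0.005, 0.968, -0.25, -0.02]
wrist_force: [-0.0, -0.1, 1.0]
opening: 0.0341
```

```bash
python3 look.py 9
```

```text
{'clock': 23.15, 'q': [-0.6473, 0.6483, 1.2725, -0.0068, 1.2618, 1.4319], 'position': [0.5597, -0.2793, 0.1311], 'eef_rot': [-0.0049, 0.9679, -0.2503, -0.0202], 'wrist_force': [-0.0157, -0.0894, 1.0112], 'opening': 0.0341}
tilt 2.380520548724685 roll 0.038370650601642464 yaw err -0.0006793942481309997 tcp [7.310e+01 1.000e-01 1.311e+02] foot [93.2  0.1 50. ] lean 8.380520548724686 F [ 0.  -0.1  1. ]
[[361.78412232 201.99586951]] [[300.35049652 199.82332138]]
```

View pics/c9.png

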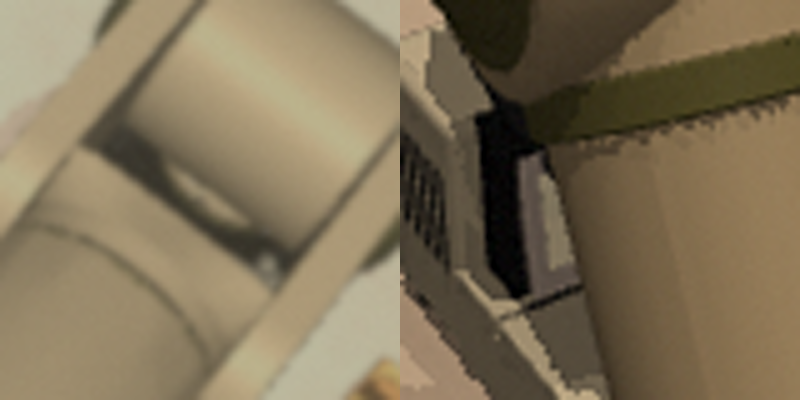

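The view shows the frame's edge upright in the gate (right crop, 535,230), with the arm over most of it. I'll rise clear and step back to check the frame before touching the toggle.

Emit:
send_rows:
  motion:
    - {"linear": [0, 0, 0.02], "rot": [0, 0, 0], "gripper": 0.6}
    - {"linear": [0, 0, 0.04], "rot": [0, 0, 0], "gripper": 0.6}
    - {"linear": [0, 0, 0.05], "rot": [-0.02, -0.036, 0], "gripper": 1}
    - {"linear": [-0.03, 0.02, 0], "rot": [0, 0, 0], "gripper": 1}
    - {"linear": [-0.04, 0.03, 0], "rot": [0, 0, 0], "gripper": 1}

```text
clock: 23.88
position: [0.4889, -0.229, 0.2412]
eef_rot: [0.0, 0.968, -0.251, 0.0]
wrist_force: [1.0, -0.7, 0.4]
opening: -0.0
```

Emit:
send_rows:
  motion:
    - {"linear": [-0.05, 0.04, 0], "rot": [0, 0, 0], "gripper": 1}
    - {"linear": [-0.03, 0.04, 0], "rot": [0, 0, 0], "gripper": 1}
    - {"linear": [0, 0, 0], "rot": [0, 0, 0], "gripper": 1}

```text
clock: 24.25
position: [0.4095, -0.1484, 0.2417]
eef_rot: [0.0, 0.968, -0.25, 0.0]
wrist_force: [0.1, -0.1, -0.2]
opening: -0.0004
```

```bash
python3 look.py 10; python3 - <<'E'
from h import *
for c in('top','scene'):
  shot(c)
  for l in('diffuser_frame','field_lens','switch_tip','stop_frame'):
    print(c,l,[(np.round(x['centre'],3).tolist(),round(x['score'],2)) for x in find_in(c,l)[:2]])
E
```

```text
{'clock': 24.25, 'q': [-0.6175, 0.1118, 1.7421, -0.0007, 1.2874, 1.4582], 'position': [0.4095, -0.1484, 0.2417], 'eef_rot': [0.0004, 0.9683, -0.2497, 0.0], 'wrist_force': [0.1088, -0.134, -0.1637], 'opening': -0.0004}
tilt -0.013294917928830328 roll 0.0400341691806628 yaw err 0.08365944280277755 tcp [-121.7   41.9  241.7] foot [-98.2  41.9 161.5] lean 5.98670508207117 F [ 0.2 -0.1 -0.2]
[[361.78412232 201.99586951]] [[300.35049652 199.82332138]]
top diffuser_frame [([0.568, -0.279, 0.083], 0.49)]
top field_lens [([0.496, -0.245, 0.065], 0.67)]
top switch_tip [([0.408, -0.357, 0.09], 0.55)]
top stop_frame [([0.406, -0.355, 0.087], 0.72)]
scene diffuser_frame [([0.58, -0.276, 0.094], 0.62)]
scene field_lens [([0.492, -0.231, 0.087], 0.65)]
scene switch_tip [([0.614, -0.31, 0.177], 0.58)]
scene stop_frame [([0.499, 0.068, 0.015], 0.22), ([0.615, -0.306, 0.172], 0.21)]
```

View pics/c10.png

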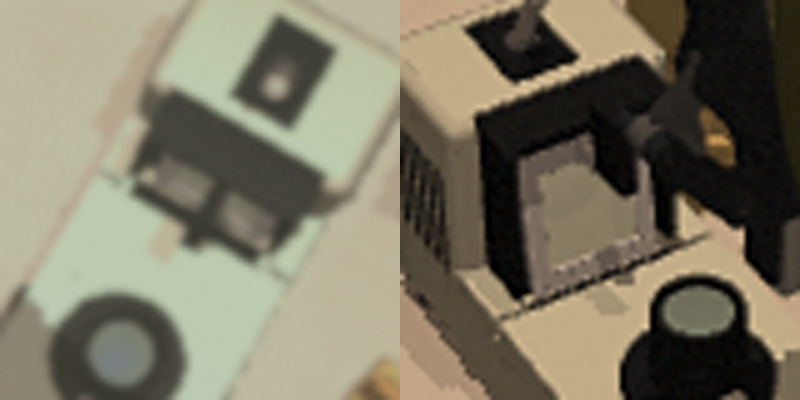

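Both crops show the square-window frame leaning back between the cheeks under the hood, with its grip blade clear and the barrel in place. Now the toggle.

Emit:
send_rows:
  motion:
    - {"linear": [0.0445, -0.0366, 0], "rot": [0, 0, 0], "gripper": 1}
    - {"linear": [0.0445, -0.0366, 0], "rot": [0, 0, 0], "gripper": 1}
    - {"linear": [0.0445, -0.0366, 0], "rot": [0, 0, 0], "gripper": 1}
    - {"linear": [0.0445, -0.0366, 0], "rot": [0, 0, 0], "gripper": 1}
    - {"linear": [0, 0, 0], "rot": [0, 0, 0], "gripper": 1}

```text
clock: 25.48
position: [0.5903, -0.2987, 0.2376]
eef_rot: [-0.0, 0.968, -0.251, -0.002]
wrist_force: [-0.9, 0.2, -0.4]
opening: 0.0002
```

Emit:
send_rows:
  motion:
    - {"linear": [0, 0, -0.03], "rot": [0, 0, 0], "gripper": 1}
    - {"linear": [0, 0, -0.03], "rot": [0, 0, 0], "gripper": 1}
    - {"linear": [0, 0, 0], "rot": [0, 0, 0], "gripper": 1}

```text
clock: 25.85
position: [0.5877, -0.2956, 0.1795]
eef_rot: [-0.001, 0.968, -0.25, -0.002]
wrist_force: [0.4, 0.1, 0.1]
opening: 0.0004
```

```bash
python3 chk.py
```

```text
{'clock': 25.85, 'q': [-0.6435, 0.6579, 1.1249, -0.0008, 1.3635, 1.4335], 'position': [0.5877, -0.2956, 0.1795], 'eef_rot': [-0.0005, 0.9682, -0.2503, -0.0024], 'wrist_force': [0.4238, 0.061, 0.1115], 'opening': 0.0004}
tilt 0.27759967544675135 roll 0.00845868124297916 yaw err 0.011581058824744235 tcp [105.5  -0.5 179.5] foot [128.6  -0.5  99.2] lean 6.277599675446751 F [0.3 0.3 0.1]
```

Emit:
send_rows:
  motion:
    - {"linear": [0.007, -0.0039, 0], "rot": [0, 0, 0], "gripper": 1}
    - {"linear": [0.007, -0.0039, 0], "rot": [0, 0, 0], "gripper": 1}
    - {"linear": [0.007, -0.0039, 0], "rot": [0, 0, 0], "gripper": 1}
    - {"linear": [0.007, -0.0039, 0], "rot": [0, 0, 0], "gripper": 1}
    - {"linear": [0.005, -0.0028, 0], "rot": [0, 0, 0], "gripper": 1}

```text
clock: 26.48
position: [0.6223, -0.3153, 0.1809]
eef_rot: [0.0, 0.968, -0.25, -0.0]
wrist_force: [-1.7, 0.6, -1.3]
opening: -0.0
```

```bash
python3 chk.py
```

```text
{'clock': 26.475, 'q': [-0.6362, 0.7519, 0.9579, -0.0008, 1.4325, 1.4409], 'position': [0.6223, -0.3153, 0.1809], 'eef_rot': [0.0003, 0.9681, -0.2504, -0.0004], 'wrist_force': [-1.7432, 0.6135, -1.3026], 'opening': -0.0}
tilt 0.04043877368726413 roll 0.04226149342987682 yaw err -0.00029247138226032684 tcp [145.3  -1.  180.9] foot [168.7  -1.  100.7] lean 6.0404387736872645 F [-1.8 -0.3 -1.3]
```

Emit:
send_rows:
  motion:
    - {"linear": [0.0026, -0.0015, 0], "rot": [0, 0, 0], "gripper": 1}
    - {"linear": [0.0018, -0.001, 0], "rot": [0, 0, 0], "gripper": 1}

```text
clock: 26.72
position: [0.6263, -0.3176, 0.1808]
eef_rot: [0.0, 0.968, -0.25, -0.001]
wrist_force: [-1.7, 1.0, -0.3]
opening: -0.0003
```

Emit:
send_rows:
  motion:
    - {"linear": [0.0015, -0.0008, 0], "rot": [0, 0, 0], "gripper": 1}
    - {"linear": [0.0015, -0.0008, 0], "rot": [0, 0, 0], "gripper": 1}

```text
clock: 26.98
position: [0.6274, -0.3181, 0.1806]
eef_rot: [-0.001, 0.968, -0.25, -0.004]
wrist_force: [-18.1, 8.9, 3.5]
opening: -0.0
```

The toggle is at its stop (about 20 N). Backing off, going up and away for a final check.

Emit:
send_rows:
  motion:
    - {"linear": [-0.005, 0.003, 0], "rot": [0, 0, 0], "gripper": 1}
    - {"linear": [-0.012, 0.007, 0.01], "rot": [0, 0, 0], "gripper": 1}
    - {"linear": [-0.01, 0.005, 0.05], "rot": [0, 0, 0], "gripper": 1}
    - {"linear": [-0.045, 0.04, 0], "rot": [0, 0, 0], "gripper": 1}
    - {"linear": [-0.045, 0.04, 0], "rot": [0, 0, 0], "gripper": 1}

```text
clock: 27.6
position: [0.5113, -0.2233, 0.2416]
eef_rot: [0.001, 0.968, -0.251, 0.001]
wrist_force: [0.2, -0.6, 0.9]
opening: -0.0001
```

Emit:
send_rows:
  motion:
    - {"linear": [-0.045, 0.04, 0], "rot": [0, 0, 0], "gripper": 1}
    - {"linear": [-0.045, 0.035, 0], "rot": [0, 0, 0], "gripper": 1}
    - {"linear": [-0.03, 0.01, 0], "rot": [0, 0, 0], "gripper": 1}
    - {"linear": [0, 0, 0], "rot": [0, 0, 0], "gripper": 1}

```text
clock: 28.1
position: [0.3915, -0.1386, 0.2419]
eef_rot: [0.001, 0.968, -0.25, 0.001]
wrist_force: [0.3, -0.1, 0.5]
opening: 0.0002
```

```bash
python3 - <<'E'
from chk import *
d=shot('top','tf');e=shot('scene','sf')
for c in('top','scene'):
  for l in('diffuser_frame','field_lens','switch_tip','stop_frame','keeper_knob'):
    print(c,l,[(np.round(x['centre'],3).tolist(),round(x['score'],2)) for x in find_in(c,l)[:2]])
for t,x in(('off',.133),('on',.167)): print(t,O+I.T@[x,0,.181],proj(d,O+I.T@[x,0,.181]))
cv2.imwrite('pics/f.png',np.hstack([cv2.resize(g['img'][y:y+130,x:x+130][:,:,::-1],(400,400),interpolation=cv2.INTER_CUBIC) for g,x,y in((d,300,150),(e,240,140))]))
E
```

```text
{'clock': 28.1, 'q': [-0.6238, 0.0639, 1.7943, -0.0007, 1.281, 1.4535], 'position': [0.3915, -0.1386, 0.2419], 'eef_rot': [0.0007, 0.9681, -0.2504, 0.001], 'wrist_force': [0.2886, -0.0719, 0.5133], 'opening': 0.0002}
tilt -0.12893989213156845 roll 0.053999280808713565 yaw err -0.006445792634944177 tcp [-142.2   41.6  241.9] foot [-118.5   41.6  161.8] lean 5.8710601078684315 F [0.3 0.1 0.5]
top diffuser_frame [([0.442, -0.376, 0.008], 0.74), ([0.572, -0.28, 0.081], 0.58)]
top field_lens [([0.554, -0.27, 0.059], 0.63), ([0.496, -0.247, 0.065], 0.57)]
top switch_tip [([0.409, -0.352, 0.092], 0.74)]
top stop_frame [([0.406, -0.352, 0.094], 0.75), ([0.553, -0.274, 0.064], 0.19)]
top keeper_knob [([0.448, -0.213, 0.077], 0.54)]
scene diffuser_frame [([0.579, -0.28, 0.094], 0.8)]
scene field_lens [([0.492, -0.232, 0.082], 0.62)]
scene switch_tip [([0.471, -0.03, 0.022], 0.6), ([0.635, -0.318, 0.173], 0.46)]
scene stop_frame [([0.668, -0.057, 0.043], 0.31), ([0.5, 0.074, 0.014], 0.15)]
scene keeper_knob [([0.444, -0.211, 0.075], 0.56), ([0.443, -0.334, 0.008], 0.5)]
off [ 0.61202442 -0.30847968  0.181     ] [[373.50092479 178.62815237]]
on [ 0.64176149 -0.32496321  0.181     ] [[380.7787851  165.96567146]]
```

View pics/f.png

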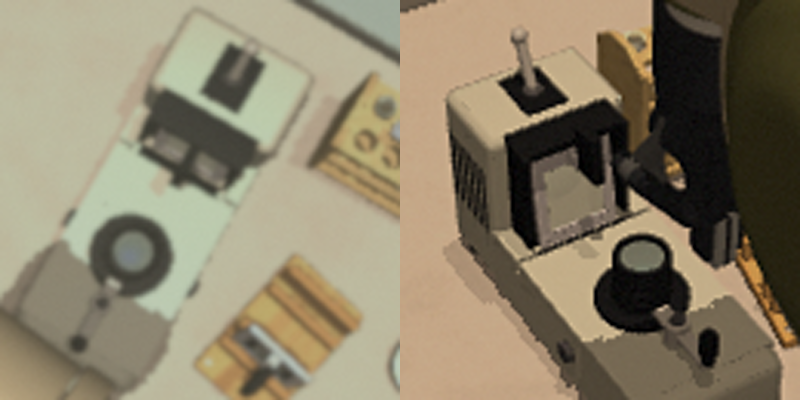

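The last view shows everything as wanted. The toggle tip is at full-image pixel (380.6, 164.6), against (380.8, 166.0) predicted for "on". The keeper lies along the deck axis with its nose on the collar, the frame is seated, and the round-aperture frame is still in the stand.

```bash
python3 -c "from h import *; print(ticket.sign_off())"
```

```text
the job is handed in; nothing more can be done
None
```

The illuminator is back together and the job is handed in at about 28 s on the robot's clock; sign-off reported no verdict.

- **Barrel:** it is home in the port. A tap on the head rim met it at 0.112 m, the height expected with the collar on the deck.
- **Keeper:** I swung it to its stop, where the push-back rose to about 26 N. The last picture shows its nose over the collar.
- **Filter frame:** the square-window frame went into the gate tilted about 17°, was straightened to about 8° and let go. The pictures show it leaning back between the cheeks under the hood. The round-aperture frame is still in the stand.
- **Toggle:** I pushed it to its stop, where the push-back rose to about 20 N. Its tip is within about 1.5 pixels of where "on" should be in the top picture.

The arm ended clear, with about 0.6 N at the wrist.

**Disagreements:** during straightening, my estimate of the frame's foot position was off by 1–2 mm. In the last pictures the networks gave some false hits, such as "diffuser" on the empty stand and "switch_tip" on other things; the pictures contradicted them. I did not re-measure the other loose things at the end; no unexpected contact force showed on the way.

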